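# Raise the gauge's guard arm and slide the die home

### The arm

A 6-joint arm with a two-finger parallel gripper is mounted at the origin on the work surface. World frame = base frame: x ahead of the robot, y to its left, z up, the work surface at z = 0. Lengths are in mm, angles in rad, forces in N, time in s.
With the tool pointing down it reaches from about 350 to 925 mm from the base axis. Payload 6.4 kg.
Tool frame: the origin (TCP) lies on the centre line of the jaws, within the pads' length; the fingertips stand 25 mm ahead of it and the grasp point (between the pads) lies 6 mm ahead of it; z points along the fingers, y is the line along which they close (so a half turn about z gives the same grasp; the last joint's range is limited). The gripper opens to 94 mm and grips with 3 to 60 N. Pads are 16 mm wide; open, the fingers measure 119 mm over their backs; the gripper's body (75 mm by 177 mm) begins 78 mm behind the grasp point.
Start: joints at [1.09, 0.245, 1.558, -0, 1.339, -0.174], TCP at [196.303, 619.66, 230.455] pointing down, gripper open.
Joint ranges: [-3.13, 3.13], [-1.02, 2.26], [0.13, 2.54], [-0.95, 4.09], [0.21, 2.88], [-2.74, 2.74]. Speed limits (rad/s): [2.57, 2.57, 3.14, 3.14, 3.14, 3.14].

### API

Orientations are given as a rotation vector (axis times angle).
In Python, from plant import * gives the robot as it stands. Calls block until the motion is done:
- movep(position, orientation): joint-space move of the TCP to a pose.
- line_to(position, rot=None, feed=150, threshold=None): straight line of the TCP; rot=None keeps the orientation; feed is the mean speed in mm/s. With threshold (N) it stops when the force on the tool has changed by that much, and returns True; else False.
- set_joints(angles): joint-space move.
- grip(opening, f_grip=None): opening from 0.0 (shut) to 1.0 (fully open); f_grip is the grip in N (None keeps the last); returns when the fingers have stopped.
- wait(seconds).
- ik(position, orientation): joint angles nearest the present ones, or None.
- get_state(): the state.
- capture(name): name is "scene" or "top"; returns a dict with "img" (480x640x3 uint8, red, green, blue), "depth" (480x640 float32, mm along the optical axis (not along the pixel's ray), 0 where there is no reading), "fx", "fy", "cx", "cy" (pixels), "distortion" ([k1, k2, p1, p2, k3] as OpenCV has them; the pictures are not rectified), "xyz" and "rotation" of the camera in the world. Camera axes: x right, y up, looking along -z (the intrinsics and any distortion apply to the point x, -y, -z); pixel columns grow to the right and rows downward; lengths in mm; the calibration is good to about 2 mm. A picture is of the moment at which its call begins.
A pose or a line that the arm cannot do raises PlanningError and nothing moves.
- job_done(): hands the job in; it is judged then, once.
Trained networks look in a picture, given as the dict that the camera call returned (one of the last four; its "shot" number tells which), for a name from the list of things; names that differ only in an ending like _2 or _b are one class to them, and where a whole thing is asked for, a point or a joint stands for the part that bears it (a point fixed in the world has none). Each returns a list of dicts, best first, with "score" (0 to 1); they miss things now and then, are a little off and sometimes report something else, mostly with a low value. They report only what shows in the picture. A call takes as long as a camera call.
- recognise(picture, label): "box" ([left, top, right, bottom] in pixels, round what is visible of it).
- silhouettes(picture, label): "mask" (480x640 bool, what is visible of it) and "box" ([left, top, right, bottom] in pixels, round what is visible of it).
The state is a dict: "clock": time; "joints": joint angles; "qd": joint speeds; "effort": joint torques, N m; "tool_pos": TCP position; "orientation": TCP orientation; "wrist_force": force on the tool from outside, world axes, zero at the start; "wrist_torque": the same for the moment, N m; "finger_gap": opening from 0.0 (shut) to 1.0 (fully open); "grip_force": force on a finger pad.
Only numpy, scipy, OpenCV 4.12 (cv2) and the standard library are available. Lean on these libraries where they do the work, as an engineer would, in place of code of your own. Each camera call takes 0.05 s, during which the arm holds its last target. There are 200 camera calls.

### The job

With your fingertips, push the counterweighted guard arm of the die gauge up past its balance point so that it stays raised by itself, and only then push the die in the channel beneath it along until it is fully home against the end stop. Push only: do not lift or tip the die, leave the guard up, and leave all the other things where they stand.

Things in the scene. Friction and masses are not known exactly. Their poses are not given: they have to be found in the camera images.
- gauge: The die gauge, a fixed black steel bed 330 x 170 x 40 mm (its x, y, z). Origin at the centre of its underside on the table; z up, x along the channel towards end stop and hinge (away from the robot at yaw 0). On its top (z = 40 mm) a channel runs along x at y = 0 between two aluminium rails (x = -140 to 50 mm, 40 mm apart, 12 mm high, 14 mm wide).
- stop (a point): Foot of the end stop, where its face meets the bed: x = 50, y = 0, z = 40 mm of the gauge. A steel block 68 mm wide (y), 25 mm high. Behind it a rubber post, then the hinge between two grey cheeks (x = 83 to 117 mm of the gauge, y = 31 to 41 mm either side, up to z = 150 mm).
- hinge (a point): The guard arm's hinge axis, fixed at x = 100, y = 0, z = 130 mm of the gauge; the axis runs along the gauge's y. Axes as the gauge's.
- guard (a joint): Guard arm's angle, rad: 0 = lowered on its lower stop, pointing from the hinge along the gauge's -x (to the robot) and 0.26 above level; grows as it rises; 1.57 = upper stop, leaning 15 degrees past upright, away from the robot. Balance at 0.8 (friction holds it within 0.06 of that): below it falls back, above it falls on to the upper stop and stays. Raising takes about 1 N at the push bar.
- push_bar (a point): Centre of the push bar: round steel, 14 mm thick, 90 mm long, along the gauge's y, across the free end of the arm, 200 mm from the hinge axis (181 mm above the table when lowered). The arm is a flat steel bar 30 x 6 mm; behind the hinge it has a counterweight 52 mm thick. Fingertips can get under the push bar from the robot's side.
- die: The die to push home: loose bare steel block 60 mm long (x), 36 wide (y), 38 high, a groove along its top, about 0.45 kg, in the gauge's channel under the guard arm, x along the channel. Origin at the centre of its underside; fully home, it is at x = 20 mm of the gauge. It starts 35 to 70 mm short of that.
- spare_die: Bystander: a bare steel die of the same shape (60 x 36 x 38 mm) standing on the table to the left of the gauge. Origin under its centre.
- long_die: Bystander: longer bare steel die, 110 x 30 x 45 mm, on the table to the right of the gauge. Origin under its centre.
- setting_disc: Bystander: small steel cylinder, 26 mm across and 22 mm high, standing on the gauge's bed beside the channel. Origin under its centre.
- driver: Bystander: screwdriver lying on the table at the right. Origin in its underside.
- oil: Bystander: white oil bottle, 56 mm across and 140 mm high, at the left. Origin under its centre.
- brush: Bystander: hand brush lying on the table at the left. Origin in its underside.
- cup: Bystander: white mug, 76 mm across and 85 mm high, at the left. Origin under its centre.

How it is judged:
By the outcome, as a careful person would: the job done as asked, in the order asked, and still so for the second after the job is handed in, with the robot touching nothing.
It also fails if it takes over 51 s, if anything falls off the work surface, if the arm or the gripper's body presses on something with over 40 N, if the wrist force passes 120 N, or if a joint passes its speed limit or range.

## Working session

There is one attempt and no reset: what is moved stays moved. The work goes in short steps, each a Python script; the robot and the scene stay as the last script left them, time stands still between calls to the robot, and variables do not carry over. Pictures are saved under pics/ and viewed, at most 10 in all, crops included, and the job is handed in when it is done.

```bash
mkdir -p pics
cat > h.py <<'E'
from plant import *
import numpy as np, cv2
from scipy.spatial.transform import Rotation as R
def cam(c):
    r=np.array(c["rotation"],float)
    return (r if r.shape==(3,3) else R.from_rotvec(r).as_matrix()), np.array(c["xyz"],float)
def cloud(c,mask=None):
    d=c["depth"]; m=d>0
    if mask is not None: m&=mask
    v,u=np.nonzero(m)
    K=np.array([[c["fx"],0,c["cx"]],[0,c["fy"],c["cy"]],[0,0,1.]])
    n=cv2.undistortPoints(np.stack([u,v],1).astype(np.float64)[:,None],K,np.array(c["distortion"],float))[:,0]
    z=d[v,u]; r,t=cam(c)
    return np.stack([n[:,0]*z,-n[:,1]*z,-z],1)@r.T+t
def save(c,n): cv2.imwrite(f"pics/{n}.png",c["img"][:,:,::-1])
E
python3 - <<'E'
from h import *
for n in("scene","top"):
    c=capture(n); save(c,n+"0"); print(n,c["xyz"],np.round(cam(c)[0],2).tolist())
    for l in("gauge","die","guard","push_bar","spare_die","setting_disc","long_die","oil","cup"):
        for s in silhouettes(c,l)[:2]:
            p=cloud(c,s["mask"])
            if len(p): print(l,round(s["score"],2),np.round(s["box"]),np.round(np.median(p,0)),np.round(np.percentile(p,[2,98],axis=0)).tolist())
print(get_state())
E
```

```text
scene [1491.35166049 -247.75292261  811.4318735 ] [[0.25, -0.55, 0.79], [0.97, 0.14, -0.2], [-0.0, 0.82, 0.57]]
gauge 0.95 [226. 218. 325. 361.] [ 722. -145.   41.] [[492.0, -256.0, 8.0], [812.0, -21.0, 182.0]]
die 0.71 [277. 261. 294. 289.] [ 601. -110.   67.] [[564.0, -132.0, 42.0], [629.0, -86.0, 80.0]]
die 0.54 [224. 218. 326. 364.] [ 724. -145.   41.] [[498.0, -257.0, 10.0], [812.0, -20.0, 182.0]]
guard 0.7 [242. 215. 306. 325.] [ 707. -159.  150.] [[316.0, -219.0, 3.0], [810.0, -68.0, 187.0]]
push_bar 0.6 [247. 218. 304. 322.] [ 716. -162.  152.] [[543.0, -220.0, 122.0], [810.0, -79.0, 187.0]]
push_bar 0.2 [194. 279. 222. 326.] [ 628. -299.   34.] [[559.0, -325.0, 1.0], [667.0, -272.0, 47.0]]
spare_die 0.85 [332. 287. 354. 316.] [691.  23.  27.] [[650.0, 3.0, 0.0], [711.0, 42.0, 40.0]]
setting_disc 0.69 [292. 307. 305. 323.] [ 734. -103.   60.] [[717.0, -114.0, 42.0], [740.0, -92.0, 64.0]]
setting_disc 0.53 [242. 219. 306. 325.] [ 708. -159.  152.] [[531.0, -219.0, 38.0], [810.0, -64.0, 187.0]]
long_die 0.72 [195. 280. 225. 329.] [ 631. -299.   34.] [[562.0, -325.0, 2.0], [667.
[... 1322 characters left out ...]
0, 'joints': array([ 1.08988638e+00,  2.45127045e-01,  1.55777404e+00, -1.16166436e-06,
        1.33869416e+00, -1.74107439e-01]), 'qd': array([ 4.99964397e-04, -1.06928348e-04,  1.24926493e-05,  2.65448605e-04,
        7.91856186e-05,  1.43516699e-04]), 'effort': array([ 1.69489263e-03, -4.15841675e+01, -3.14880860e+01,  6.85635209e-02,
        2.89313297e-02, -3.56349233e-05]), 'tool_pos': array([196.3176447 , 619.66821677, 230.45191563]), 'orientation': array([ 4.80035914e-01,  3.10470102e+00, -4.42375667e-06]), 'wrist_force': array([-0.52160508, -0.11466481, -0.21629429]), 'wrist_torque': array([ 0.01479101, -0.04911064,  0.02964919]), 'grip_force': 0.0, 'finger_gap': 1.0013861342352655}
```

Run:
```python
from h import *
ims=[]
for n,(a,b,w,h) in(("scene",(180,190,200,190)),("top",(280,90,170,190))):
    c=capture(n); ims.append(cv2.resize(c["img"][b:b+h,a:a+w],(400,570),interpolation=cv2.INTER_CUBIC))
    p=cloud(c); 
    g=p[(abs(p[:,2]-41)<6)&(p[:,0]>440)&(p[:,0]<850)&(p[:,1]<0)&(p[:,1]>-265)]
    r=cv2.minAreaRect(g[:,:2].astype(np.float32)); print(n,"bed",np.round(r[0]),np.round(r[1]),r[2])
    print(np.round(cv2.boxPoints(r)).tolist())
    q=p[(p[:,2]>165)&(p[:,0]>500)&(p[:,0]<620)&(p[:,1]<-20)&(p[:,1]>-200)&(p[:,2]<200)]
    if len(q): r=cv2.minAreaRect(q[:,:2].astype(np.float32)); print("bar",len(q),np.round(r[0]),np.round(r[1]),r[2],q[:,2].max())
    q=p[(p[:,2]>70)&(p[:,2]<84)&(p[:,0]>500)&(p[:,0]<720)&(p[:,1]<-40)&(p[:,1]>-200)]
    if len(q): r=cv2.minAreaRect(q[:,:2].astype(np.float32)); print("die",len(q),np.round(r[0]),np.round(r[1]),r[2],np.round(cv2.boxPoints(r)).tolist())
cv2.imwrite("pics/v1.png",np.hstack(ims)[:,:,::-1])
```

```text
scene bed [ 636. -132.] [170. 334.] 67.20951080322266
[[449.0, -146.0], [758.0, -275.0], [823.0, -118.0], [515.0, 11.0]]
bar 479 [ 580. -106.] [90. 81.] 71.05207061767578 191.31332614921473
die 119 [ 592. -108.] [27. 62.] 67.84520721435547 [[559.0, -108.0], [616.0, -132.0], [626.0, -107.0], [569.0, -83.0]]
top bed [ 670. -144.] [170. 410.] 67.19944763183594
[[448.0, -143.0], [826.0, -302.0], [892.0, -145.0], [514.0, 13.0]]
bar 463 [ 583. -108.] [89. 90.] 67.80006408691406 195.4009537646591
die 55 [ 629. -148.] [ 33. 172.] 53.697696685791016 [[550.0, -110.0], [689.0, -212.0], [709.0, -185.0], [570.0, -83.0]]
```

View pics/v1.png

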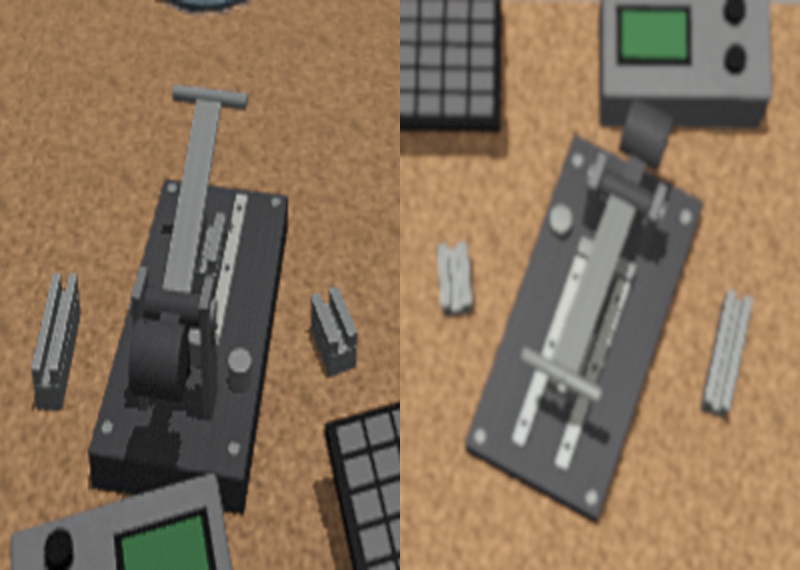

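```bash
cat >> h.py <<'E'
YAW=np.arctan2(-129,309); G=np.array([635.,-132.,0])
RG=R.from_euler("z",YAW)
def W(x,y,z): return G+RG.apply([x,y,z])
def rot(a,flip=1):  # tool z forward & down by a, tool y along +-gauge y
    z=np.array([np.cos(a),0,-np.sin(a)]); y=np.array([0,flip,0.])
    return (RG*R.from_matrix(np.stack([np.cross(y,z),y,z],1))).as_rotvec()
A=np.pi/4; d=np.array([np.cos(A),0,-np.sin(A)]); n=np.array([np.sin(A),0,np.cos(A)])
def bar(th): return np.array([100-200*np.cos(.26+th),0,130+200*np.sin(.26+th)])
def lift(th,back=0,gap=0): return W(*(bar(th)-(7+back)*d-(15+gap)*n))
B=np.radians(60); e=np.array([np.cos(B),0,-np.sin(B)])
def push(x,z=54): return W(*(np.array([x-6,0,z+4])-25*e))  # tip's front edge about at gauge x
E
python3 - <<'E'
from h import *
for f in(1,-1):
  for nm,p,r in [("pre",lift(0,90,15),A),("u",lift(0,0,15),A)]+[(t,lift(t),A) for t in(.4,.8,1.0)]+[("p0",push(-110),B),("p0h",push(-110,200),B),("p1",push(-10),B)]:
    q=ik(p,rot(r,f)); print(f,nm,np.round(p),None if q is None else np.round(q,2))
E
```

```text
1 pre [466. -61. 229.] [-0.36 -0.67  2.47 -0.05  0.56 -1.5 ]
1 u [525. -86. 165.] [-0.37 -0.31  2.38 -0.07  0.29 -1.48]
1 0.4 [ 567. -104.  247.] [-0.37 -0.32  2.22 -0.04  0.46 -1.51]
1 0.8 [ 623. -127.  299.] [-0.37 -0.21  2.03 -0.03  0.54 -1.53]
1 1.0 [ 656. -141.  315.] [-0.37 -0.13  1.94 -0.03  0.56 -1.53]
1 p0 [516. -82.  80.] [-0.37 -0.08  2.29 -0.03  0.41 -1.52]
1 p0h [516. -82. 226.] [-0.37 -0.35  2.2  -0.02  0.77 -1.53]
1 p1 [ 609. -121.   80.] [-0.37  0.15  2.05 -0.03  0.42 -1.53]
-1 pre [466. -61. 229.] [-0.36 -0.67  2.47 -0.05  0.56  1.64]
-1 u [525. -86. 165.] [-0.37 -0.31  2.38 -0.07  0.29  1.66]
-1 0.4 [ 567. -104.  247.] [-0.37 -0.32  2.22 -0.04  0.46  1.63]
-1 0.8 [ 623. -127.  299.] [-0.37 -0.21  2.03 -0.03  0.54  1.61]
-1 1.0 [ 656. -141.  315.] [-0.37 -0.13  1.94 -0.03  0.56  1.61]
-1 p0 [516. -82.  80.] [-0.37 -0.08  2.29 -0.03  0.41  1.62]
-1 p0h [516. -82. 226.] [-0.37 -0.35  2.2  -0.02  0.77  1.61]
-1 p1 [ 609. -121.   80.] [-0.37  0.15  2.05 -0.03  0.42  1.61]
```

Run:
```python
from h import *
s=get_state(); p=s["tool_pos"]
line_to([p[0],p[1],330],feed=250)
grip(0.6)
movep(lift(0,90,15),rot(A))
line_to(lift(0,0,15),feed=100,threshold=6)
s=get_state(); print(s["clock"],s["tool_pos"],s["wrist_force"],s["finger_gap"])
ims=[]
for nm,(a,b,w,h) in(("scene",(200,180,130,150)),("top",(290,100,130,150))):
    c=capture(nm); ims.append(cv2.resize(c["img"][b:b+h,a:a+w],(400,460),interpolation=cv2.INTER_CUBIC))
cv2.imwrite("pics/v2.png",np.hstack(ims)[:,:,::-1])
```

```text
6.075 [524.85604457 -85.87431796 165.52238475] [-0.46568932  0.05831035 -0.26586624] 0.6037732267114444
```

View pics/v2.png

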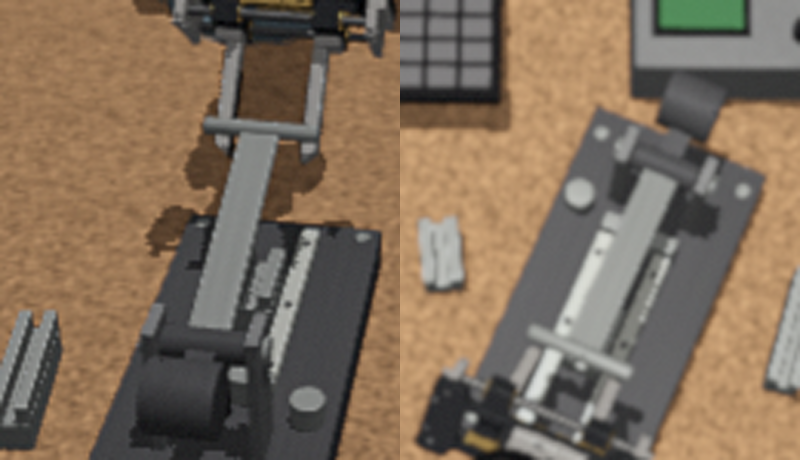

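Both fingers are under the push bar, straddling the arm. They sit about 6 mm too far to the gauge's left: in the scene view the fingers are at columns 232 and 312, and the bar spans 205–318. I'll shift them and then lift.

```bash
sed -i 's/^G=.*//; s/G=np.array(\[635.,-132.,0\])/G=np.array([635.,-132.,0]); SH=-6./; s/bar(th)-(7+back)\*d-(15+gap)\*n/bar(th)-(7+back)*d-(15+gap)*n+[0,SH,0]/' h.py
python3 - <<'E'
from h import *
line_to(lift(0,0,15),feed=60)
for t in np.arange(0,1.06,.15):
    line_to(lift(t),feed=70); s=get_state(); print(round(t,2),round(s["clock"],1),np.round(s["wrist_force"],1))
wait(.8)
line_to(lift(1.05,60,20),feed=120)
ims=[]
for nm,(a,b,w,h) in(("scene",(180,130,170,200)),("top",(280,80,170,200))):
    c=capture(nm); ims.append(cv2.resize(c["img"][b:b+h,a:a+w],(400,470),interpolation=cv2.INTER_CUBIC))
cv2.imwrite("pics/v3.png",np.hstack(ims)[:,:,::-1]); print(get_state()["clock"])
E
```

```text
0.0 6.8 [-1.2  0.2 -0.3]
0.15 7.4 [-0.   0.4 -0.6]
0.3 7.9 [-1.5 -0.3 -1. ]
0.45 8.5 [0.  0.4 0.2]
0.6 9.1 [-0.7 -0.5 -0.1]
0.75 9.7 [ 0.1 -0.2  0.5]
0.9 10.2 [-0.7 -0.9 -0.4]
1.05 10.8 [-0.4 -0.9  0.1]
12.3917
```

View pics/v3.png

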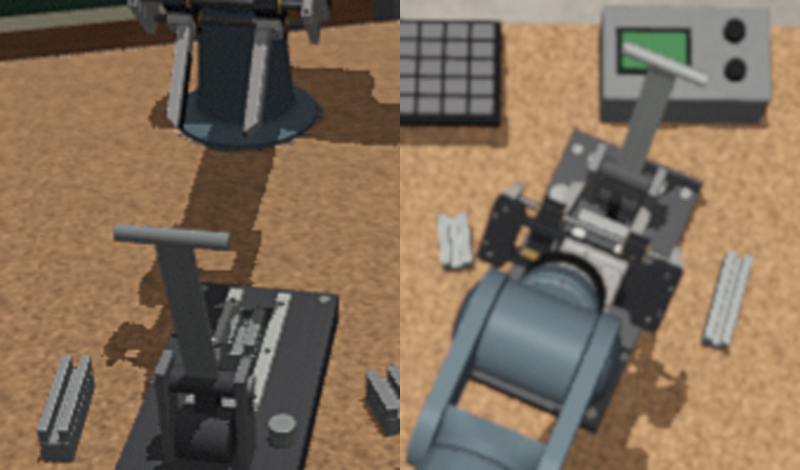

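The guard stands raised on its upper stop and the fingers are clear of it. Next I'll close the fingers, measure the die in the channel and drop in behind it.

Run:
```python
from h import *
line_to(lift(1.05,150,20),feed=250)
grip(0.0)
movep(push(-130,150),rot(B))
c=capture("scene")
inv=lambda p: RG.inv().apply(p-G)
p=inv(cloud(c))
q=p[(p[:,2]>70)&(p[:,2]<84)&(p[:,0]>-100)&(p[:,0]<45)&(abs(p[:,1])<30)]
print("die",len(q),np.round(np.percentile(q,[1,5,50,95,99],axis=0)).tolist())
q=p[(p[:,2]>49)&(p[:,2]<57)&(p[:,0]>-150)&(p[:,0]<40)&(abs(p[:,1])<45)]
print("rails",np.histogram(q[:,1],np.arange(-45,46,5)))
s=get_state(); print(s["clock"],s["tool_pos"],inv(s["tool_pos"]),s["finger_gap"])
cv2.imwrite("pics/v4.png",cv2.resize(c["img"][180:340,210:340],(520,600),interpolation=cv2.INTER_CUBIC)[:,:,::-1])
```

```text
die 198 [[-77.0, -17.0, 71.0], [-74.0, -15.0, 72.0], [-43.0, -5.0, 77.0], [-18.0, 19.0, 79.0], [-15.0, 19.0, 81.0]]
rails (array([ 0,  0, 28, 45, 21,  3,  5,  4,  8,  2,  0,  0, 19, 65, 83, 91,  0,
        0]), array([-45, -40, -35, -30, -25, -20, -15, -10,  -5,   0,   5,  10,  15,
        20,  25,  30,  35,  40,  45]))
14.8583 [499.51467413 -75.4255218  178.19055931] [-1.46822835e+02  1.16672315e-02  1.78190559e+02] 0.0032733256640035753
```

View pics/v4.png

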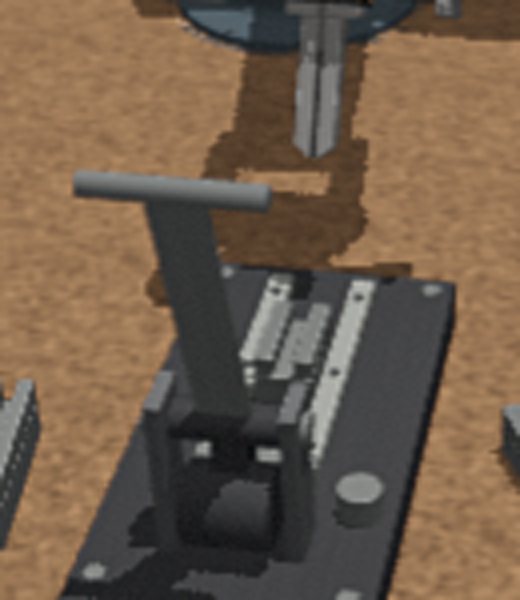

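Scene view: the guard is up, and the die sits between the rails with its rear face at gauge x≈-78. The closed fingers are in line with the channel. Pushing now.

Run:
```python
from h import *
inv=lambda p: RG.inv().apply(p-G)
line_to(push(-112),feed=150)
def st(m):
    s=get_state(); print(m,round(s["clock"],1),np.round(inv(s["tool_pos"])-inv(push(0)),1),np.round(s["wrist_force"],1))
st("down")
print(line_to(push(-30),feed=40,threshold=15)); st("mid")
print(line_to(push(10),feed=25,threshold=12)); st("end")
wait(.3); st("held")
```

```text
down 15.7 [-111.1    0.     1.1] [ 0.1 -0.6  0.4]
False
mid 17.9 [-30.1   0.    0. ] [-3.5  1.6  2.4]
True
end 18.8 [-10.6   0.1  -0.5] [-7.1  2.3  6.9]
held 19.1 [-10.8   0.1  -0.4] [-5.9  1.5  7.6]
```

Run:
```python
from h import *
inv=lambda p: RG.inv().apply(p-G)
def st(m):
    s=get_state(); print(m,round(s["clock"],1),np.round(inv(s["tool_pos"])-inv(push(0)),1),np.round(s["wrist_force"],1))
print(line_to(push(5),feed=15,threshold=15)); st("nudge")
line_to(push(-60),feed=80); line_to(push(-130,150),feed=200)
movep([350,150,350],rot(B)); st("away")
ims=[]
for nm,(a,b,w,h) in(("scene",(210,180,130,150)),("top",(290,110,130,150))):
    c=capture(nm); ims.append(cv2.resize(c["img"][b:b+h,a:a+w],(400,460),interpolation=cv2.INTER_CUBIC))
    p=inv(cloud(c)); q=p[(p[:,2]>72)&(p[:,2]<84)&(p[:,0]>-100)&(p[:,0]<60)&(abs(p[:,1])<22)]
    print(nm,len(q),np.round(np.percentile(q[:,0],[1,5,50,95,99])))
cv2.imwrite("pics/v5.png",np.hstack(ims)[:,:,::-1])
```

```text
True
nudge 19.5 [-11.1   0.1  -1.5] [-4.6  1.5  3.3]
away 22.2 [-352.8  150.2  269. ] [ 0.4  0.9 -0.8]
scene 61 [-8. -6.  1. 21. 23.]
top 168 [-11.  -8.  19.  45.  49.]
```

View pics/v5.png

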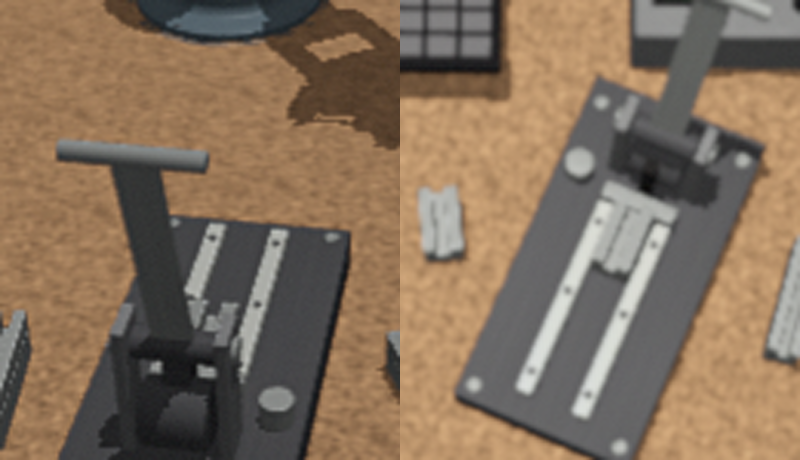

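The top view shows the die touching the end stop (around 640,210), the guard up, and everything else where it was. Handing in.

```bash
python3 -c "
from plant import *
print(job_done())"
```

```text
the job is handed in; nothing more can be done
None
```

The guard was pushed up and stays raised on its own, the die was then pushed against the end stop, nothing else in view was moved, and the job is handed in at about 22 s of the 51 s allowed.

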